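# Clamp a micro-tube rack with a cam knob

### The arm

A 6-joint arm with a two-finger parallel gripper is mounted at the origin on the work surface; the furniture and walls round the work are solid. World frame = base frame: x ahead of the robot, y to its left, z up, the work surface at z = 0. Lengths are in m, angles in rad, forces in N, time in s.
With the tool pointing down it reaches from about 0.35 to 0.775 m from the base axis. Payload 7.3 kg.
Tool frame: the origin (TCP) lies at the centre of the arm's flange, where the gripper is bolted on; the fingertips stand 178 mm ahead of it and the grasp point (between the pads) lies 159 mm ahead of it; z points along the fingers, y is the line along which they close (so a half turn about z gives the same grasp; the last joint's range is limited). The gripper opens to 92 mm and grips with 3 to 60 N. Pads are 19 mm wide; open, the fingers measure 130 mm over their backs; the gripper's body (75 mm by 190 mm) begins 47 mm behind the grasp point.
Start: joints at [1.178, 0.342, 1.524, -0, 1.275, -0.146], TCP at [0.128, 0.509, 0.405] pointing down, gripper open.
Joint ranges: [-2.53, 2.53], [-0.77, 2.02], [0.04, 2.7], [-1, 4.14], [0.28, 2.66], [-3.11, 3.11]. Speed limits (rad/s): [2.57, 2.57, 3.14, 3.14, 3.14, 3.14].

### API

Orientations are given as [roll, pitch, yaw] about the fixed x, y, z axes, in that order (R = Rz(yaw) Ry(pitch) Rx(roll)).
In Python, from cell import telemetry, vision, ticket gives the robot as it stands.
- The arm moves only by the shell command python3 -m crank 'ROWS' [FORCE]. ROWS is JSON, a list of rows, each a list of 5 numbers: the gripper command: -1 is shut, 1 is fully open, values between are in proportion, then the shift along the tool's x, y, z in mm, then the turn about the tool's z in rad. In form: [[fingers, dx, dy, dz, roll], ...]. A call has 1 to 12 rows; each row is the pose to reach, as a shift and turn from the pose commanded when the call began, along the tool's axes at that moment; what a row does not reach only later rows make up. A row lasts 1/12 s, in which the tool goes at most 41.7 mm and 7.16 degrees, less where a joint would pass 70% of its speed; a pose out of reach is approached as far as the arm can. A call with a gripper value outside its range is refused whole. The fingers move at their own pace and stop on an object; FORCE is the grip in N (left out, the last holds). Time passes only in rows, so rows that repeat a pose let the fingers close. It gives the time, the measured TCP pose, the force, the opening and the grip force at its end, in the units of the state.
- telemetry.observe(): the state, without advancing time (a new reading comes with each control period).
- vision.read_camera(name): name is "scene" or "top" or "wrist"; returns (picture, depth): 420x560x3 uint8, red, green, blue; 420x560 float32, m along the optical axis (not along the pixel's ray), 0 where there is no reading.
- vision.get_calibration(name): a dict with "camera_matrix" (3x3 intrinsics, pixels), "rvec" (rotation vector, rad) and "tvec" (3), from world to camera coordinates, as OpenCV has them. Camera axes: x right, y down, z forward; pixel columns grow to the right and rows downward; lengths in m; the calibration is good to about 2 mm. A picture is of the moment at which its call begins: read the wrist's pose just before it. get_calibration takes no time and is no camera call; for the wrist camera it gives the pose at the moment of the call.
- ticket.hand_in(): hands the job in; it is judged then, once.
The state is a dict: "time": time; "qpos": joint angles; "qvel": joint speeds; "joint_efforts": joint torques, N m; "tool_pos": TCP position; "tool_rot": TCP orientation; "contact_force": force on the tool from outside, world axes, zero at the start; "torque": the same for the moment, N m; "opening": finger opening in m; "grip_force": force on a finger pad.
Only numpy, scipy, OpenCV 4.12 (cv2) and the standard library are available. Lean on these libraries where they do the work, as an engineer would, in place of code of your own. Each camera call takes 0.05 s, during which the arm holds its last target. There are 200 camera calls.

### The job

Set the small rack of micro tubes flat into the nest of the metal clamp plate, between the low fences, then turn the bar knob clockwise until the sprung jaw goes fully forward onto the rack as its roller drops into the cam's notch, and leave the rack clamped. Do not leave the knob turned on past the notch, which would draw the jaw off the rack again; set the rack down gently and leave the other things on the bench where they are.

Things in the scene. Friction and masses are not known exactly. Their poses are not given: they have to be found in the camera images.
- rack_mid (a point): Centre, half-way up (19 mm above the underside), of the loose small rack of micro tubes: plastic, 52 mm along its x axis, 124 mm along its y axis, 38 mm tall with caps, 0.1 to 0.16 kg; its solid top plate lies 31 to 35 mm above its underside, the sides below are open. Stands upright on the bench at the start; grasp from above across the 52 mm. Either way round is right in the nest.
- fixture: The fixed clamp plate, aluminium, 164 mm (its x) by 210 mm (its y), 12 mm thick. Origin: centre of its underside, on the bench. Its +y axis runs from the knob towards the nest. Steel fences and jaw stand 14 mm above the plate's top, so round the nest fingertips must stay higher than 26 mm over the bench.
- nest (a point): Point on the plate's top, 12 mm above the bench, over which the clamped rack's centre lies; axes as the plate's. The rack's long side goes along x. Back fence: inner face at y = +26 mm from here; end fences: inner faces at x = -66 and +66 mm (4 mm play at each end of the rack); jaw face, drawn back: y = -31.5 to -33 mm; so set down the rack centred at y = -3 mm for 3 mm play each side. Fence and jaw tops slope away as lead-ins.
- jaw: The sprung steel jaw, 70 mm wide, sliding along the plate's y. Origin: middle of the face that meets the rack, on the plate's top. In the plate's frame it stands at y = +19 to +20.5 mm while drawn back; with the roller in the notch it stands at +26 mm, against a rack (a little further with none there, and then the rack no longer fits). It pushes with about 6 N.
- knob_grip (a point): Point on the knob's vertical axis at the height to grip it, 50 mm above the bench, at x = 0, y = -45 mm in the plate's frame. Black knob with a straight upright bar, 46 mm along this point's x axis (which turns with the knob), 14 mm thick along its y axis, from 32 to 66 mm above the bench; under it a round skirt of 19 mm radius and the steel cam disc.
- knob (a joint): Knob angle, rad, growing clockwise seen from above; starts between 0 and 0.15, stops at 2.4; at 0 the bar lies along the plate's x. Stiff (about 0.2 N m), it stays where it is left. The notch is not at a known angle: the roller falls over its edge within about 0.1 rad of turning and is fully down at a knob angle between 0.37 and 1.32, different each time.
- cam_roller (a point): The 8 mm roller on the jaw's yoke, behind the knob (on its -y side), riding on the cam's rim; it moves with the jaw. Once it is fully down, turning on meets after about 0.1 rad the notch's far side, a ramp (about 0.3 N m), which draws the jaw back off the rack, out of the notch within 0.3 rad more. The knob does not spring back from there; turned back, it lets the jaw forward again.
- vial_a: Bystander: reagent vial, 23 mm wide, 43 mm tall; origin at its underside.
- vial_b: Bystander: second reagent vial, the same size; origin at its underside.
- dish: Bystander: flat round dish, 91 mm wide, 15 mm tall; origin at its underside.
- bench_timer: Bystander: bench timer, 66 by 92 by 28 mm; origin at its underside.
- tape: Bystander: roll of tape, 98 mm wide, 25 mm tall; origin at its underside.

How it is judged:
By the outcome, as a careful person would: the job done as asked, in the order asked, and still so for the second after the job is handed in, with the robot touching nothing.
It also fails if it takes over 61 s, if anything falls off the work surface, if the arm or the gripper's body presses on something with over 40 N, if the wrist force passes 120 N, or if a joint passes its speed limit or range.

## Working session

There is one attempt and no reset: what is moved stays moved. The work goes in short steps, Python scripts to look and compute and a shell command to move; the robot and the scene stay as the last step left them, time stands still between calls to the robot, and variables do not carry over. Pictures are saved under pics/ and viewed, at most 10 in all, crops included, and the job is handed in when it is done.

```bash
ls; mkdir -p pics; cat > h.py <<'E'
import numpy as np, cv2
from cell import telemetry, vision, ticket
def grab(name,fn):
    c=vision.get_calibration(name); p,d=vision.read_camera(name)
    cv2.imwrite('pics/'+fn+'.png',p[:,:,::-1]); np.savez('pics/'+fn+'.npz',p=p,d=d,K=c['camera_matrix'],r=c['rvec'],t=c['tvec'])
def load(fn):
    return np.load('pics/'+fn+'.npz')
def world(fn,u,v,z=None):
    "pixel -> world; by depth, or on plane z"
    f=load(fn);R=cv2.Rodrigues(f['r'])[0];K=np.array(f['K']);t=np.ravel(f['t'])
    ray=np.linalg.inv(K)@np.array([u,v,1.]); c=-R.T@t; w=R.T@ray
    s=f['d'][int(round(v)),int(round(u))] if z is None else (z-c[2])/w[2]
    return c+w*s
def cloud(fn):
    f=load(fn);R=cv2.Rodrigues(f['r'])[0];K=np.array(f['K']);t=np.ravel(f['t']);d=f['d']
    v,u=np.mgrid[:d.shape[0],:d.shape[1]]
    P=np.stack([(u-K[0,2])/K[0,0]*d,(v-K[1,2])/K[1,1]*d,d],-1)
    P=(P-t)@R; P[d==0]=np.nan
    return P
E
python3 -c "
from h import *
grab('top','top0');grab('scene','scene0')
s=telemetry.observe();print(s['time'],s['tool_pos'],s['tool_rot'],s['contact_force'],s['opening'])"
```

```text
pics
0.1 [0.12819741 0.50898371 0.40409844] [-3.14016910e+00 -2.26054879e-04  2.89475217e+00] [-0.3984442   1.0371406   0.53176926] 0.09191317115671073
```

View pics/top0.png

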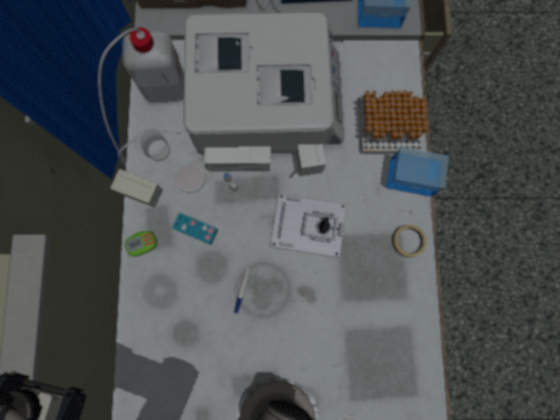

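View pics/scene0.png

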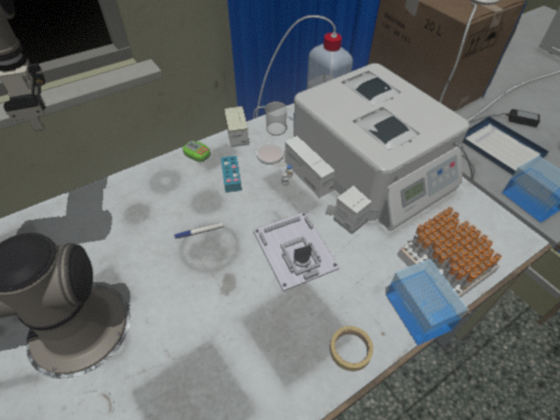

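The top view shows the teal rack at (195,228) and the clamp plate at (309,225), with the knob at (324,225) and the nest to its left. Next are coarse positions, then a close look with the wrist camera.

```bash
python3 - <<'E'
from h import *
f=load('top0');p=f['p']
hsv=cv2.cvtColor(p,cv2.COLOR_RGB2HSV)
m=cv2.inRange(hsv,(80,90,60),(105,255,255));m[:200]=0;m[255:]=0;m[:,:165]=0;m[:,230:]=0
ys,xs=np.nonzero(m);r=cv2.minAreaRect(np.stack([xs,ys],1).astype(np.float32));print(r)
b=np.array([world('top0',*c,z=.035) for c in cv2.boxPoints(r)]);print(b.round(3),b.mean(0))
for u,v in [(281,197),(345,200),(337,255),(271,247)]: print(world('top0',u,v,z=.012).round(3))
print('knob',world('top0',325,226,z=.066).round(3), world('top0',195,228))
P=cloud('top0')
for n,(u,v) in dict(timer=(140,243),vials=(231,184),boxes=(238,158),dish=(190,178),box2=(311,158)).items(): print(n,P[v,u].round(3))
c=vision.get_calibration('wrist');R=cv2.Rodrigues(np.array(c['rvec']))[0]
s=telemetry.observe();from scipy.spatial.transform import Rotation as Ro
T=Ro.from_euler('xyz',s['tool_rot']).as_matrix()
print('cam in tool',T.T@(-R.T@np.ravel(c['tvec'])-s['tool_pos']), (T.T@R.T).round(3)); print(c['camera_matrix'])
E
```

```text
((194.5207061767578, 228.05029296875), (42.07693099975586, 17.230772018432617), 22.61986541748047)
[[0.543 0.304 0.035]
 [0.59  0.286 0.035]
 [0.541 0.171 0.035]
 [0.494 0.19  0.035]] [0.54226368 0.23781023 0.035     ]
[ 0.639 -0.018  0.012]
[ 0.628 -0.212  0.012]
[ 0.462 -0.182  0.012]
[0.487 0.014 0.012]
knob [ 0.541 -0.142  0.066] [0.54250124 0.2365548  0.0333825 ]
timer [0.5   0.396 0.03 ]
vials [0.672 0.131 0.044]
boxes [0.739 0.108 0.089]
dish [0.701 0.26  0.01 ]
box2 [ 0.734 -0.104  0.099]
cam in tool [ 0.07308791 -0.00011663  0.02028642] [[-0.001 -0.962 -0.273]
 [ 1.    -0.001 -0.   ]
 [ 0.    -0.273  0.962]]
[[335.96669529   0.         279.42940648]
 [  0.         335.96669529 211.99535548]
 [  0.           0.           1.        ]]
```

```bash
cat >> h.py <<'E'
from scipy.spatial.transform import Rotation as Ro
def go(x,y,z,yawdeg):
    "print shift (mm, tool axes) and roll to reach pose"
    s=telemetry.observe();T=Ro.from_euler('xyz',s['tool_rot']).as_matrix()
    r=(s['tool_rot'][2]-np.radians(yawdeg)+np.pi)%(2*np.pi)-np.pi
    print('t',round(s['time'],2),'shift',((T.T@(np.array([x,y,z])-s['tool_pos']))*1000).round(1),'roll',round(r,3))
E
python3 -c "
from h import *
go(.542,.238,.33,66.7)"
```

```text
t 0.1 shift [-467.5 -161.6   74.2] roll 1.731
```

```bash
python3 -m crank '[[1,-467,-162,74,1.73],[1,-467,-162,74,1.73],[1,-467,-162,74,1.73],[1,-467,-162,74,1.73],[1,-467,-162,74,1.73],[1,-467,-162,74,1.73],[1,-467,-162,74,1.73],[1,-467,-162,74,1.73],[1,-467,-162,74,1.73],[1,-467,-162,74,1.73],[1,-467,-162,74,1.73],[1,-467,-162,74,1.73]]'; python3 -c "
from h import *
go(.542,.238,.33,66.7)"
```

```text
time: 1.1
tool_pos: [0.5429, 0.2364, 0.33]
tool_rot: [-3.141, 0.0, 1.388]
contact_force: [0.4, 0.4, 0.7]
opening: 0.0916
grip_force: 0.0
t 1.1 shift [ 1.4 -1.2  0. ] roll 0.224
```

```bash
python3 -m crank '[[1,0,0,0,0.22],[1,0,0,0,0.22],[1,0,0,0,0.22],[1,0,0,0,0.22]]'; python3 - <<'E'
from h import *
import cv2
grab('wrist','w1')
f=load('w1');P=cloud('w1')
z=P[...,2];m=((z>.025)&(z<.05)&(np.hypot(P[...,0]-.542,P[...,1]-.238)<.085)).astype(np.uint8)
m=cv2.morphologyEx(m,cv2.MORPH_OPEN,np.ones((3,3)))
q=P[m>0];print(len(q),np.median(q[:,2]))
r=cv2.minAreaRect((q[:,:2]*1000).astype(np.float32));print(r)
hsv=cv2.cvtColor(f['p'],cv2.COLOR_RGB2HSV)
go(.542,.238,.33,66.7)
E
```

```text
time: 1.43
tool_pos: [0.5414, 0.2378, 0.3303]
tool_rot: [-3.141, 0.001, 1.178]
contact_force: [0.1, -0.0, 0.4]
opening: 0.0919
grip_force: 0.0
7679 0.0345850239015106
((542.3036499023438, 238.94911193847656), (123.97871398925781, 51.497074127197266), 66.7125244140625)
t 1.48 shift [0.2 0.7 0.5] roll 0.014
```

View pics/w1.png

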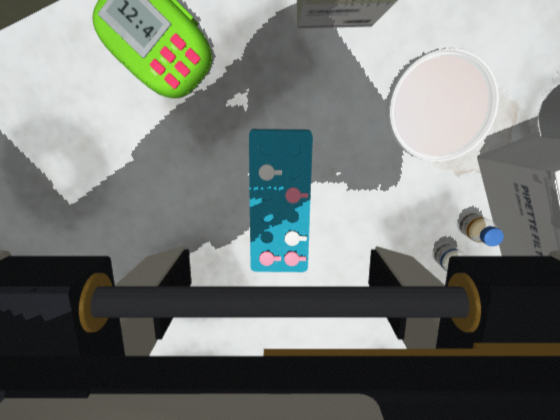

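The wrist view shows the rack alone, at columns 250–312 and rows 128–272. Its fitted size is 124×51.5 mm, which matches, and there is nothing close to the fingers. I'll descend and grasp it.

```bash
python3 -c "
from h import *
go(.5423,.2389,.195,66.7)"
```

```text
t 1.48 shift [  1.2   0.7 135.5] roll 0.014
```

```bash
python3 -m crank '[[1,1,0.7,40,0.014],[1,1,0.7,80,0.014],[1,1,0.7,110,0.014],[1,1,0.7,130,0.014],[1,1,0.7,135,0.014],[1,1,0.7,135,0.014],[0,1,0.7,135,0.014],[-1,1,0.7,135,0.014],[-1,1,0.7,135,0.014],[-1,1,0.7,135,0.014],[-1,1,0.7,135,0.014],[-1,1,0.7,135,0.014]]' 15; python3 -m crank '[[-1,0,0,0,0],[-1,0,0,0,0]]'
```

```text
time: 2.48
tool_pos: [0.5427, 0.2386, 0.1963]
tool_rot: [3.141, -0.001, 1.161]
contact_force: [0.2, 0.5, 1.1]
opening: 0.0563
grip_force: 0.0
time: 2.65
tool_pos: [0.5426, 0.2386, 0.1961]
tool_rot: [3.141, -0.0, 1.161]
contact_force: [-0.0, 0.2, 2.9]
opening: 0.0513
grip_force: 15.0
```

```bash
python3 -m crank '[[-1,0,0,-10,0],[-1,0,0,-30,0],[-1,0,0,-60,0],[-1,0,0,-100,0],[-1,0,0,-140,0],[-1,0,0,-140,0]]'; python3 -c "
from h import *
go(.425,-.08,.5,-9)"
```

```text
time: 3.15
tool_pos: [0.5439, 0.2391, 0.3448]
tool_rot: [3.13, -0.01, 1.161]
contact_force: [1.7, 0.4, 0.1]
opening: 0.0517
grip_force: 15.0
t 3.15 shift [-338.6   19.8 -158.3] roll 1.318
```

```bash
python3 -m crank '[[-1,-339,20,-158,1.32],[-1,-339,20,-158,1.32],[-1,-339,20,-158,1.32],[-1,-339,20,-158,1.32],[-1,-339,20,-158,1.32],[-1,-339,20,-158,1.32],[-1,-339,20,-158,1.32],[-1,-339,20,-158,1.32],[-1,-339,20,-158,1.32],[-1,-339,20,-158,1.32],[-1,-339,20,-158,1.32],[-1,-339,20,-158,1.32]]';python3 -m crank '[[-1,0,0,0,0],[-1,0,0,0,0],[-1,0,0,0,0],[-1,0,0,0,0]]'; python3 - <<'E'
from h import *
go(.425,-.08,.5,-9)
grab('wrist','w2')
p=load('w2')['p'];P=cloud('w2')
q=P[(P[...,2]>.006)&(P[...,2]<.017)&(abs(P[...,0]-.55)<.13)&(abs(P[...,1]+.1)<.15)]
print(len(q),q.min(0),q.max(0))
E
```

```text
time: 4.15
tool_pos: [0.4252, -0.081, 0.4943]
tool_rot: [3.142, -0.001, -0.164]
contact_force: [-0.4, -0.1, -1.6]
opening: 0.0515
grip_force: 15.0
time: 4.48
tool_pos: [0.4259, -0.0799, 0.4935]
tool_rot: [-3.141, 0.0, -0.157]
contact_force: [0.1, -1.9, -1.8]
opening: 0.0514
grip_force: 15.0
t 4.48 shift [-0.8  0.3 -6.5] roll -0.0
16873 [ 0.45527677 -0.21542229  0.00664106] [0.64930184 0.01596666 0.01699895]
```

View pics/w2.png

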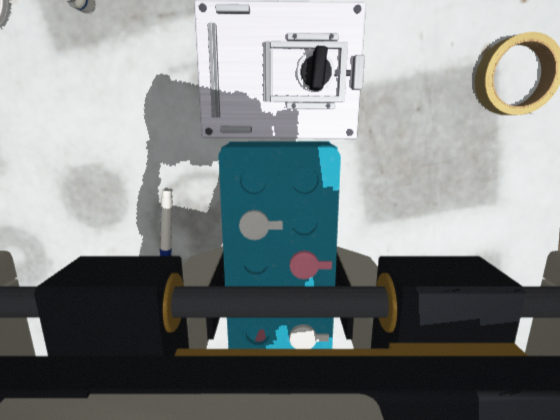

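The view shows the whole plate, with corners at about (195,2), (363,1), (357,138) and (202,138). The knob bar at (320,68) lies along the plate's x, the back fence is at column 214, and the rack is held square. Next I'll fit the plate and fences.

```bash
python3 - <<'E'
from h import *
P=cloud('w2');z=P[...,2]
m=((z>.008)&(z<.030)&(abs(P[...,0]-.55)<.13)&(abs(P[...,1]+.1)<.15)).astype(np.uint8)
m=cv2.morphologyEx(m,cv2.MORPH_OPEN,np.ones((3,3)))
n,l,st,_=cv2.connectedComponentsWithStats(m);k=1+np.argmax(st[1:,4]);q=P[l==k]
r=cv2.minAreaRect((q[:,:2]*1000).astype(np.float32));print('plate',r,np.median(q[:,2]))
a=r[2] if r[1][0]<r[1][1] else r[2]-90   # plate x direction (164 side)
a=(a+90)%180-90
c,s=np.cos(np.radians(a)),np.sin(np.radians(a));ex=np.array([c,s]);ey=np.array([-s,c])
C=np.array(r[0])/1000
A=P[...,:2]-C; X=A@ex*1000;Y=A@ey*1000
print('a',a)
def box(n,M):
    M=cv2.morphologyEx(M.astype(np.uint8),cv2.MORPH_OPEN,np.ones((2,2)))>0
    print(n,M.sum(),np.percentile(X[M],[1,50,99]).round(1),np.percentile(Y[M],[1,50,99]).round(1),np.median(z[M])) 
    return M
hi=(z>.019)&(z<.03)
M=box('back fence',hi&(abs(Y-83)<15)&(abs(X)<75))
pf=np.polyfit(X[M],Y[M],1);print('fence angle',np.degrees(np.arctan(pf[0])))
box('end+',hi&(abs(X-72)<12)&(Y>25)&(Y<75))
box('end-',hi&(abs(X+72)<12)&(Y>25)&(Y<75))
box('jaw',hi&(Y>5)&(Y<40)&(abs(X)<50))
M=box('knob',(z>.055)&(z<.08)&(np.hypot(X,Y+45)<40))
k=cv2.minAreaRect(np.stack([X[M],Y[M]],1).astype(np.float32));print(k)
E
```

```text
plate ((552.69140625, -99.99370574951172), (209.94964599609375, 164.04879760742188), 80.52066040039062) 0.011826444373893632
a -9.479339599609375
back fence 775 [nan nan nan] [nan nan nan] nan
 ** On entry to DLASCL parameter number  4 had an illegal value
 ** On entry to DLASCL parameter number  4 had an illegal value
 ** On entry to DLASCL parameter number  4 had an illegal value
 ** On entry to DLASCL parameter number  4 had an illegal value
 ** On entry to DLASCL parameter number  5 had an illegal value
 ** On entry to DLASCL parameter number  4 had an illegal valueTraceback (most recent call last):
  File "<stdin>", line 19, in <module>
    c, resids, rank, s = lstsq(lhs, rhs, rcond)
                         ~~~~~^^^^^^^^^^^^^^^^^
    x, resids, rank, s = _umath_linalg.lstsq(a, b, rcond,
                         ~~~~~~~~~~~~~~~~~~~^^^^^^^^^^^^^
                                             signature=signature)
                                             ^^^^^^^^^^^^^^^^^^^^
    raise LinAlgError("SVD did not converge in Linear Least Squares")
numpy.linalg.LinAlgError: SVD did not converge in Linear Least Squares
```

```bash
cat >> h.py <<'E'
C0=np.array([.5527,-.1000]);A0=-9.48
def pl(x,y,C=C0,a=A0):
    c,s=np.cos(np.radians(a)),np.sin(np.radians(a)); return C+np.array([c*x-s*y,s*x+c*y])/1000
def plate(fn,C=C0,a=A0):
    P=np.nan_to_num(cloud(fn),nan=-9);c,s=np.cos(np.radians(a)),np.sin(np.radians(a))
    A=(P[...,:2]-C)*1000
    return A@[c,s],A@[-s,c],P[...,2]
def box(n,M,X,Y,z):
    M=cv2.morphologyEx(M.astype(np.uint8),cv2.MORPH_OPEN,np.ones((2,2)))>0
    if M.sum(): print(n,M.sum(),np.percentile(X[M],[1,50,99]).round(1),np.percentile(Y[M],[1,50,99]).round(1),round(float(np.median(z[M])),4)) 
    return M
E
python3 - <<'E'
from h import *
X,Y,z=plate('w2');hi=(z>.019)&(z<.03)
M=box('back fence',hi&(abs(Y-83)<15)&(abs(X)<75),X,Y,z)
print('fence angle',np.degrees(np.arctan(np.polyfit(X[M],Y[M],1)[0])))
box('end+',hi&(abs(X-72)<12)&(Y>25)&(Y<75),X,Y,z)
box('end-',hi&(abs(X+72)<12)&(Y>25)&(Y<75),X,Y,z)
box('jaw',hi&(Y>5)&(Y<40)&(abs(X)<50),X,Y,z)
M=box('knob',(z>.055)&(z<.08)&(np.hypot(X,Y+45)<40),X,Y,z)
print(cv2.minAreaRect(np.stack([X[M],Y[M]],1).astype(np.float32)))
n=pl(0,49);print(n);go(n[0],n[1],.26,A0);go(n[0],n[1],.5,A0)
s=telemetry.observe();print(s['tool_rot'],s['opening'])
E
```

```text
back fence 775 [-73.1   4.9  71. ] [67.2 80.7 85.8] 0.0225
fence angle 52.151924602429084
end+ 274 [65.5 67.9 72.6] [36.3 54.9 73. ] 0.0249
end- 181 [-75.  -70.9 -67.8] [35.9 54.3 73.5] 0.0252
jaw 497 [-35.2  -1.3  32.5] [ 3.9 12.9 19. ] 0.0225
knob 558 [-23.3  -0.7  23.3] [-61.  -45.7 -38.2] 0.0652
((-3982.01611328125, -5185.67138671875), (13035.9375, 53.14387893676758), 52.19498062133789)
[ 0.56077046 -0.05166919]
t 4.53 shift [128.9 -49.  233.5] roll 0.008
t 4.53 shift [128.8 -49.   -6.5] roll 0.008
[-3.14146900e+00  3.27014993e-04 -1.57424800e-01] 0.0514941298862305
```

```bash
python3 -m crank '[[-1,40,-15,40,0.008],[-1,80,-30,80,0.008],[-1,110,-42,120,0.008],[-1,128,-49,160,0.008],[-1,128,-49,200,0.008],[-1,128,-49,230,0.008],[-1,128,-49,245,0.008],[-1,128,-49,255,0.008],[-1,128,-49,255,0.008],[-1,128,-49,255,0.008],[-1,128,-49,255,0.008]]'; python3 - <<'E'
from h import *
n=pl(-.8,49);go(n[0],n[1],.236,A0)
grab('wrist','w3'); go(n[0],n[1],.236,A0)
E
```

```text
time: 5.45
tool_pos: [0.5607, -0.0525, 0.2415]
tool_rot: [3.141, -0.005, -0.167]
contact_force: [0.4, 0.9, 0.2]
opening: 0.0514
grip_force: 15.0
t 5.45 shift [-0.9 -0.8  5.5] roll -0.002
t 5.5 shift [-0.9 -0.8  5.7] roll -0.002
```

View pics/w3.png

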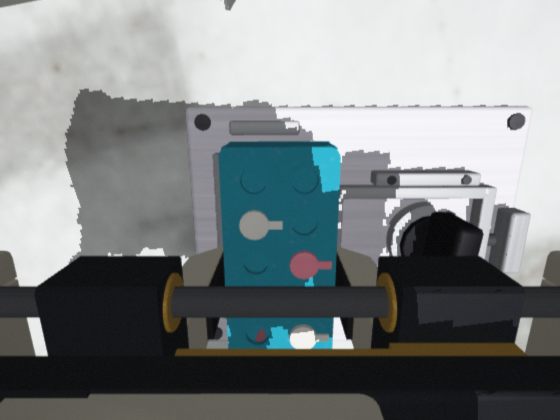

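The rack hangs square above the nest. Its front edge runs along row 142, columns 222–340, and the end fence shows at (265,127). I'll check its position in the plate frame by depth.

```bash
python3 - <<'E'
from h import *
X,Y,z=plate('w3')
R=(z>.07)&(z<.09)&(abs(X)<80)&(abs(Y-50)<40);v,u=np.nonzero(R);R&=(np.arange(420)[:,None]<245)
M=box('rack',R,X,Y,z);q=np.stack([X[M],Y[M]],1).astype(np.float32);print(cv2.minAreaRect(q))
for r in range(150,240,20): print(X[r][M[r]].mean().round(1),Y[r][M[r]].min().round(1),Y[r][M[r]].max().round(1),z[r][M[r]].mean().round(4))
hi=(z>.018)&(z<.03)
box('end+',hi&(abs(X-72)<12)&(Y>25)&(Y<75),X,Y,z)
box('back',hi&(abs(Y-83)<8)&(abs(X)<75),X,Y,z)
box('jaw',hi&(Y>5)&(Y<40)&(abs(X)<50),X,Y,z)
E
```

```text
rack 10402 [19.3 41.6 63.2] [11.3 48.5 72.7] 0.0801
((-3934.249755859375, -5149.5546875), (13151.4150390625, 66.91846466064453), 52.582115173339844)
61.7 11.8 72.1 0.0795
52.9 10.0 73.2 0.077
44.5 11.6 73.2 0.0787
35.9 22.8 73.1 0.0801
-136.2 -10351.8 72.0 -0.105
end+ 1004 [64.5 69.1 72.9] [35.4 55.4 74.2] 0.0254
back 546 [-2.3 31.  70.8] [73.2 85.  87.3] 0.0231
jaw 336 [-5.7 22.4 34.7] [ 4.1  9.2 11.6] 0.0201
```

```bash
python3 -m crank '[[-1,-1.8,-0.7,5,0],[-1,-1.8,-0.7,10,0],[-1,-1.8,-0.7,14,0],[-1,-1.8,-0.7,18,0],[-1,-1.8,-0.7,22,0],[-1,-1.8,-0.7,25,0],[-1,-1.8,-0.7,28,0],[-1,-1.8,-0.7,30,0],[-1,-1.8,-0.7,30,0],[-1,-1.8,-0.7,30,0]]'; python3 -c "
from h import *
n=pl(-1.8,49);go(n[0],n[1],.208,A0)"
```

```text
time: 6.33
tool_pos: [0.5583, -0.0512, 0.2086]
tool_rot: [-3.141, 0.0, -0.167]
contact_force: [0.3, -0.1, -1.6]
opening: 0.0518
grip_force: 15.0
t 6.33 shift [0.7 0.  0.6] roll -0.002
```

```bash
python3 -m crank '[[-1,0,0,0.5,0],[-1,0,0,0.5,0]]';python3 -m crank '[[-1,0,0,0.5,0],[-1,0,0,0.5,0]]'; python3 -m crank '[[-1,0,0,0.5,0],[-1,0,0,0.5,0],[-1,0,0,0.5,0]]'
```

```text
time: 6.5
tool_pos: [0.5583, -0.0512, 0.2082]
tool_rot: [-3.142, -0.0, -0.167]
contact_force: [-0.7, 0.3, -1.3]
opening: 0.0514
grip_force: 15.0
time: 6.67
tool_pos: [0.5583, -0.0512, 0.2081]
tool_rot: [-3.142, -0.0, -0.167]
contact_force: [-2.1, 0.4, 3.1]
opening: 0.0513
grip_force: 15.0
time: 6.92
tool_pos: [0.5583, -0.0512, 0.2081]
tool_rot: [3.142, -0.001, -0.167]
contact_force: [-2.2, -0.7, 7.4]
opening: 0.0518
grip_force: 15.0
```

```bash
python3 -m crank '[[-1,0,0,-1,0],[0.4,0,0,-1,0],[0.6,0,0,-1,0],[0.6,0,0,-1,0],[0.6,0,0,-1,0],[0.6,0,0,-6,0],[0.6,0,0,-20,0],[0.6,0,0,-50,0],[1,0,0,-90,0],[1,0,0,-130,0],[1,0,0,-160,0],[1,0,0,-160,0]]'; python3 - <<'E'
from h import *
go(.56,-.05,.37,A0)
k=pl(-.8,-45);print(k);go(k[0],k[1],.37,A0+180)
E
```

```text
time: 7.92
tool_pos: [0.5593, -0.0514, 0.3747]
tool_rot: [3.141, -0.013, -0.167]
contact_force: [1.1, 0.5, 0.5]
opening: 0.0912
grip_force: 0.0
t 7.92 shift [ 0.4 -1.5  4.7] roll -0.002
[ 0.54449928 -0.14425368]
t 7.92 shift [ 0.8 94.1  4.7] roll 3.14
```

```bash
python3 -m crank '[[1,-40,30,-20,0],[1,-80,45,-40,0],[1,-105,45,-50,0],[1,-105,45,-50,0],[1,-105,45,-50,0],[1,-105,45,-50,0]]'; python3 - <<'E'
from h import *
grab('wrist','w4')
X,Y,z=plate('w4')
M=box('rack',(z>.038)&(z<.056)&(abs(X)<75)&(abs(Y-50)<40),X,Y,z)
print(cv2.minAreaRect(np.stack([X[M],Y[M]],1).astype(np.float32)))
for a,b in((-60,-20),(-20,20),(20,60)):
    m=M&(X>a)&(X<b);print(np.median(z[m]))
hi=(z>.019)&(z<.03)
box('end+',hi&(abs(X-72)<12)&(Y>25)&(Y<75),X,Y,z)
box('jaw',hi&(Y>5)&(Y<30)&(abs(X)<50),X,Y,z)
M=box('knob',(z>.058)&(z<.08)&(np.hypot(X,Y+45)<40),X,Y,z)
print(cv2.minAreaRect(np.stack([X[M],Y[M]],1).astype(np.float32)))
E
```

```text
time: 8.42
tool_pos: [0.4474, -0.0782, 0.4174]
tool_rot: [-3.142, -0.001, -0.168]
contact_force: [-0.0, 0.2, 0.2]
opening: 0.0919
grip_force: 0.0
rack 6329 [-66.    0.7  58.3] [23.1 47.3 72.9] 0.0465
((-3989.54443359375, -5108.39892578125), (13149.0595703125, 138.0949249267578), 52.289451599121094)
0.046694503285091865
0.04648111286609149
0.046445611274920286
end+ 357 [59.5 68.8 72.7] [36.  54.1 73.5] 0.0256
jaw 710 [-35.5   0.9  33.2] [ 4.1 13.5 19.1] 0.0226
knob 803 [-23.2  -0.6  21.6] [-62.6 -45.4 -37.8] 0.0652
((-3981.978759765625, -5185.49267578125), (13036.26171875, 53.92979431152344), 52.19224166870117)
```

View pics/w4.png

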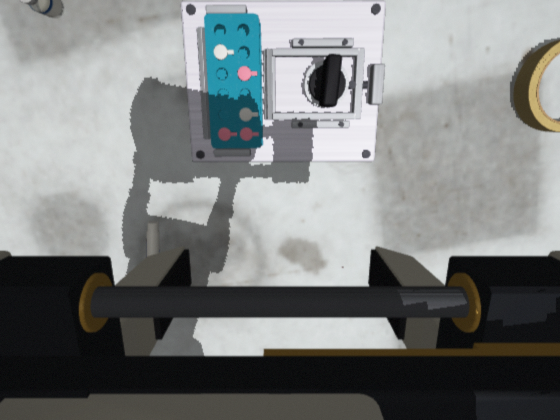

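The rack sits flat: the top plate is at z 46.5 mm along its whole length, between the fences, with the jaw still drawn back at 19 mm. Now I'll rotate the hand by half a turn and go above the knob.

```bash
python3 - <<'E'
from h import *
X,Y,z=plate('w4')
M=(z>.063)&(z<.07)&(np.hypot(X+.8,Y+45)<30)
q=np.stack([X[M],Y[M]],1).astype(np.float32);print(len(q),cv2.minAreaRect(q),q.mean(0)); _,e=cv2.PCACompute(q,None);print(e)
k=pl(-.8,-45);go(k[0],k[1],.30,A0+180)
E
```

```text
747 ((-0.26213836669921875, -44.83380126953125), (13.880806922912598, 45.15886306762695), 85.35636901855469) [-7.6593352e-03 -4.4729977e+01]
[[ 0.99699163 -0.07750976]
 [ 0.07750976  0.99699163]]
t 8.47 shift [106.4  49.1 116.9] roll 3.14
```

```bash
python3 -m crank '[[1,20,20,0,-0.2],[1,50,35,0,-0.4],[1,80,49,20,-0.6],[0.5,107,49,40,-0.8],[0,107,49,80,-1],[-0.1,107,49,100,-1.12],[-0.1,107,49,117,-1.24],[-0.1,107,49,117,-1.36],[-0.1,107,49,117,-1.48],[-0.1,107,49,117,-1.5],[-0.1,107,49,117,-1.5]]';python3 -m crank '[[-0.1,0,0,0,-0.12],[-0.1,0,0,0,-0.24],[-0.1,0,0,0,-0.36],[-0.1,0,0,0,-0.48],[-0.1,0,0,0,-0.6],[-0.1,0,0,0,-0.72],[-0.1,0,0,0,-0.84],[-0.1,0,0,0,-0.96],[-0.1,0,0,0,-1.08],[-0.1,0,0,0,-1.2],[-0.1,0,0,0,-1.32],[-0.1,0,0,0,-1.44]]';python3 -m crank '[[-0.1,0,0,0,-0.12],[-0.1,0,0,0,-0.12],[-0.1,0,0,0,-0.12],[-0.1,0,0,0,-0.12]]'
python3 - <<'E'
from h import *
k=pl(-.4,-45);go(k[0],k[1],.209,A0+180-4.5);print(telemetry.observe()['qpos'])
E
```

```text
time: 9.38
tool_pos: [0.5455, -0.144, 0.2982]
tool_rot: [-3.139, -0.0, 1.215]
contact_force: [-0.8, 0.6, 0.5]
opening: 0.0442
grip_force: 0.0
time: 10.38
tool_pos: [0.5455, -0.144, 0.2985]
tool_rot: [-3.142, -0.002, 2.655]
contact_force: [-1.3, 0.1, 0.3]
opening: 0.0413
grip_force: 0.0
time: 10.72
tool_pos: [0.545, -0.1441, 0.2993]
tool_rot: [3.141, -0.001, 2.765]
contact_force: [0.1, 0.1, 0.8]
opening: 0.0414
grip_force: 0.0
t 10.72 shift [-0.1 -0.2 90.3] roll -0.133
[-3.94485841e-01  5.14098823e-01  1.56149041e+00  1.28498421e-04
  1.06719070e+00 -1.58845382e+00]
```

Centred over the bar with a 41 mm opening. Next I'll align, descend and grip.

```bash
python3 -m crank '[[-0.1,0,0,20,-0.12],[-0.1,0,0,45,-0.132],[-0.1,0,0,65,-0.132],[-0.1,0,0,80,-0.132],[-0.1,0,0,90,-0.132],[-0.1,0,0,90,-0.132],[-0.4,0,0,90,-0.132],[-1,0,0,90,-0.132],[-1,0,0,90,-0.132],[-1,0,0,90,-0.132],[-1,0,0,90,-0.132],[-1,0,0,90,-0.132]]' 30; python3 - <<'E'
from h import *
k=pl(-.4,-45);go(k[0],k[1],.209,A0+180-4.5);s=telemetry.observe();print(s['torque'],s['opening'],s['contact_force'])
grab('wrist','w5')
E
```

```text
time: 11.72
tool_pos: [0.5449, -0.1441, 0.211]
tool_rot: [3.141, 0.002, 2.9]
contact_force: [-0.2, 1.3, 4.2]
opening: 0.014
grip_force: 30.0
t 11.72 shift [-0.1 -0.2  2. ] roll 0.002
[ 0.32780378 -0.00549967 -0.05804813] 0.013975152846514316 [-0.23435817  1.26954093  4.24535116]
```

View pics/w5.png

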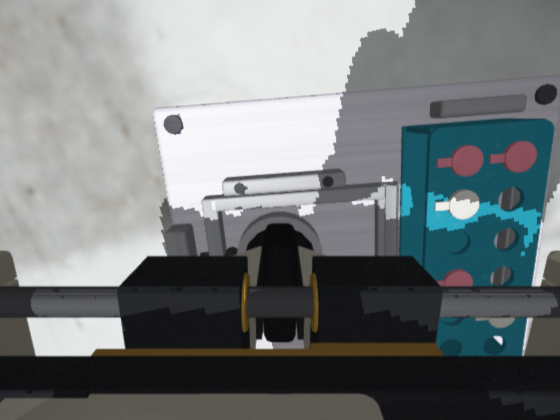

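Gripped: the bar measures 14.0 mm. The view shows the yoke frame from column 205 to the jaw at about 392, and the rack's near side at 402–428 with a gap between. Turning clockwise (+roll) in small steps, watching torque and jaw position.

```bash
cat > j.py <<'E'
from h import *
import sys
grab('wrist',sys.argv[1]);X,Y,z=plate(sys.argv[1]);s=telemetry.observe()
print('knob',round(np.radians(A0+180)-s['tool_rot'][2],3),'Mz',round(s['torque'][2],3),'F',s['contact_force'].round(1) if hasattr(s['contact_force'],'round') else s['contact_force'])
hi=(z>.020)&(z<.03)
M=box('jaw',hi&(Y>5)&(Y<29)&(X>-36)&(X<-5),X,Y,z)
box('yoke-',hi&(Y<-60)&(Y>-95)&(abs(X)<36),X,Y,z)
box('rack',(z>.040)&(z<.05)&(Y>15)&(Y<80)&(abs(X)<62),X,Y,z)
E
python3 j.py a0
python3 -m crank '[[-1,0,0,0,0.1],[-1,0,0,0,0.2],[-1,0,0,0,0.2]]' >/dev/null; python3 j.py a1
python3 -m crank '[[-1,0,0,0,0.03],[-1,0,0,0,0.06],[-1,0,0,0,0.06]]' >/dev/null; python3 j.py a2
```

```text
knob 0.076 Mz -0.039 F [0.1 3.1 6.7]
jaw 932 [-35.6 -24.5  -4.9] [ 5.8 14.4 19.9] 0.0232
yoke- 1791 [-37.6 -20.4  -4.6] [-94.3 -76.3 -59.3] 0.0236
rack 17832 [-61.2 -22.5  50.6] [ 17.9  49.7 101.8] 0.0465
knob 0.278 Mz -0.241 F [-0.1  1.2  6.3]
jaw 1004 [-35.6 -23.8  -4.8] [ 5.6 14.4 19.6] 0.0231
yoke- 1289 [-41.5 -26.6 -10.2] [-93.4 -75.4 -54. ] 0.0236
rack 21984 [-61.1 -17.4  58.9] [23.  49.2 79.2] 0.0465
knob 0.336 Mz -0.04 F [-0.4  1.7  6.5]
jaw 1020 [-35.5 -23.8  -4.5] [ 5.6 14.4 19.6] 0.0231
yoke- 1135 [-42.4 -28.8 -11.1] [-92.8 -75.2 -51.7] 0.0235
rack 22801 [-61.  -16.9  58.5] [23.  49.3 77.7] 0.0465
```

```bash
python3 -m crank '[[-1,0,0,0,0.03],[-1,0,0,0,0.06],[-1,0,0,0,0.06]]' >/dev/null; python3 j.py a3 | grep -v yoke
python3 -m crank '[[-1,0,0,0,0.03],[-1,0,0,0,0.05],[-1,0,0,0,0.05]]' >/dev/null; python3 j.py a4| grep -v yoke
```

```text
knob 0.396 Mz 0.008 F [0.3 1.6 6.8]
jaw 1059 [-35.5 -23.6  -4.8] [ 5.6 14.4 19.5] 0.0231
rack 23702 [-61.1 -16.   56.2] [23.  49.7 74.9] 0.0465
knob 0.446 Mz 0.155 F [-0.1  1.1  7.2]
jaw 1044 [-35.5 -23.8  -4.8] [ 5.6 14.3 19.5] 0.0232
rack 24876 [-61.1 -14.6  51.9] [23.1 49.8 74.7] 0.0465
```

```bash
python3 -m crank '[[-1,0,0,0,0.03],[-1,0,0,0,0.05],[-1,0,0,0,0.05]]' >/dev/null; python3 j.py a5| grep -v yoke
```

```text
knob 0.496 Mz 0.039 F [-0.4  1.4  6.4]
jaw 1065 [-35.5 -24.   -4.9] [ 5.6 14.4 19.5] 0.0231
rack 26207 [-61.  -12.   56.3] [23.1 49.9 74.7] 0.0465
```

```bash
python3 -m crank '[[-1,0,0,0,0.03],[-1,0,0,0,0.06],[-1,0,0,0,0.06]]' >/dev/null; python3 j.py a6| grep -v yoke;python3 -m crank '[[-1,0,0,0,0.03],[-1,0,0,0,0.04],[-1,0,0,0,0.04]]' >/dev/null; python3 j.py a7| grep -v yoke
```

```text
knob 0.556 Mz 0.007 F [-0.5  1.3  6. ]
jaw 1067 [-35.5 -23.8  -4.6] [ 5.3 14.3 19.1] 0.0231
rack 27615 [-61.   -9.5  57.7] [23.1 49.8 74.6] 0.0465
knob 0.596 Mz 0.059 F [-0.1  0.7  6.8]
jaw 1076 [-35.4 -23.8  -4.7] [ 5.3 14.3 19.1] 0.0231
rack 28358 [-61.   -8.   58.6] [23.2 49.7 74.5] 0.0465
```

```bash
python3 -m crank '[[-1,0,0,0,0.03],[-1,0,0,0,0.05],[-1,0,0,0,0.05]]' >/dev/null; python3 j.py a8| grep -v yoke
```

```text
knob 0.646 Mz 0.015 F [-1.   0.3  6.4]
jaw 1090 [-35.3 -23.7  -4.7] [ 5.3 14.3 19.2] 0.0231
rack 28984 [-60.9  -6.9  58.9] [23.2 49.5 74.5] 0.0465
```

```bash
python3 -m crank '[[-1,0,0,0,0.03],[-1,0,0,0,0.05],[-1,0,0,0,0.05]]' >/dev/null; python3 j.py a9| grep -v yoke
```

```text
knob 0.696 Mz 0.017 F [-0.7  1.4  6.8]
jaw 1094 [-35.3 -23.2  -4.8] [ 5.3 14.2 18.9] 0.0231
rack 29091 [-60.9  -6.1  59. ] [23.2 49.4 74.3] 0.0465
```

```bash
python3 -m crank '[[-1,0,0,0,0.03],[-1,0,0,0,0.05],[-1,0,0,0,0.05]]' >/dev/null; python3 j.py b1| grep -v yoke;python3 -m crank '[[-1,0,0,0,0.03],[-1,0,0,0,0.04],[-1,0,0,0,0.04]]' >/dev/null; python3 j.py b2| grep -v yoke
```

```text
knob 0.746 Mz 0.079 F [-1.   0.1  6.1]
jaw 1124 [-35.3 -23.6  -4.7] [ 5.3 14.2 18.9] 0.0231
rack 29444 [-60.8  -5.6  59. ] [23.2 49.3 74.3] 0.0465
knob 0.786 Mz 0.109 F [-1.   0.9  6.8]
jaw 1143 [-35.2 -23.4  -4.9] [ 5.4 14.3 18.9] 0.0231
rack 29389 [-60.7  -4.8  59.1] [23.2 49.1 74.2] 0.0465
```

```bash
python3 -m crank '[[-1,0,0,0,0.03],[-1,0,0,0,0.05],[-1,0,0,0,0.05]]' >/dev/null; python3 j.py b3| grep -v yoke
```

```text
knob 0.836 Mz 0.033 F [-1.2  0.1  5.6]
jaw 1132 [-35.1 -23.2  -4.6] [ 5.3 14.2 18.8] 0.0231
rack 29695 [-60.7  -3.9  59.2] [23.3 49.  74.2] 0.0465
```

```bash
python3 -m crank '[[-1,0,0,0,0.03],[-1,0,0,0,0.05],[-1,0,0,0,0.05]]' >/dev/null; python3 j.py b4| grep -v yoke
```

```text
knob 0.886 Mz 0.093 F [-1.5 -0.7  5.8]
jaw 1137 [-35.1 -23.2  -4.9] [ 5.2 14.3 18.8] 0.0231
rack 29947 [-60.7  -3.2  59.3] [23.3 48.8 74.3] 0.0465
```

```bash
python3 -m crank '[[-1,0,0,0,0.03],[-1,0,0,0,0.05],[-1,0,0,0,0.05]]' >/dev/null; python3 j.py b5| grep -v yoke;python3 -m crank '[[-1,0,0,0,0.03],[-1,0,0,0,0.04],[-1,0,0,0,0.04]]' >/dev/null; python3 j.py b6| grep -v yoke
```

```text
knob 0.936 Mz 0.128 F [-2.4  0.5  6.9]
jaw 1124 [-35.  -23.2  -4.7] [ 5.1 14.2 18.6] 0.0231
rack 30025 [-60.7  -2.3  59.3] [23.3 48.7 74.2] 0.0465
knob 0.976 Mz 0.075 F [-1.7  0.6  6.9]
jaw 1148 [-35.  -23.1  -4.7] [ 5.  14.3 18.9] 0.0231
rack 30160 [-60.6  -1.8  59.3] [23.3 48.7 74.2] 0.0465
```

```bash
python3 -m crank '[[-1,0,0,0,0.03],[-1,0,0,0,0.05],[-1,0,0,0,0.05]]' >/dev/null; python3 j.py b7| grep -v yoke
```

```text
knob 1.026 Mz -0.013 F [-1.3  0.1  6.2]
jaw 1154 [-35.  -23.5  -4.7] [ 5.  14.9 19.4] 0.0232
rack 30319 [-60.6  -1.   59.4] [23.4 48.5 74.1] 0.0465
```

```bash
python3 -m crank '[[-1,0,0,0,0.03],[-1,0,0,0,0.05],[-1,0,0,0,0.05]]' >/dev/null; python3 j.py b8| grep -v yoke
```

```text
knob 1.076 Mz -0.061 F [-2.4 -0.4  6.7]
jaw 1195 [-34.8 -23.4  -4.8] [ 5.1 15.8 20.6] 0.0231
rack 30426 [-60.7  -0.3  59.4] [23.4 48.4 74.1] 0.0465
```

The jaw has begun to move: 18.8 to 20.6 mm. The roller is going over the edge, so I'll use smaller steps.

```bash
python3 -m crank '[[-1,0,0,0,0.02],[-1,0,0,0,0.03],[-1,0,0,0,0.03],[-1,0,0,0,0.03]]' >/dev/null; python3 j.py c1| grep -v yoke
```

```text
knob 1.106 Mz -0.007 F [-2.9 -1.   7. ]
jaw 1232 [-34.9 -24.2  -4.8] [ 4.9 16.6 21.4] 0.0232
rack 30470 [-60.6  -0.   59.4] [23.5 48.4 74.1] 0.0465
```

```bash
python3 -m crank '[[-1,0,0,0,0.02],[-1,0,0,0,0.02],[-1,0,0,0,0.02],[-1,0,0,0,0.02]]' >/dev/null; python3 j.py c2| grep -v yoke
```

```text
knob 1.126 Mz -0.042 F [-2.4 -0.2  7.4]
jaw 1284 [-34.8 -24.7  -4.8] [ 5.  17.9 22.7] 0.0231
rack 30463 [-60.5   0.9  59.5] [24.8 49.4 75.3] 0.0465
```

```bash
python3 -m crank '[[-1,0,0,0,0.02],[-1,0,0,0,0.02],[-1,0,0,0,0.02],[-1,0,0,0,0.02]]' >/dev/null; python3 j.py c3| grep -v yoke
```

```text
knob 1.146 Mz -0.076 F [-2.8  0.4  6.8]
jaw 1376 [-34.8 -25.4  -4.8] [ 5.  19.3 24.5] 0.0232
rack 30214 [-60.6   1.9  59.5] [26.4 50.7 77. ] 0.0465
```

```bash
python3 -m crank '[[-1,0,0,0,0.02],[-1,0,0,0,0.02],[-1,0,0,0,0.02],[-1,0,0,0,0.02]]' >/dev/null; python3 j.py c4| grep -v yoke
```

```text
knob 1.166 Mz 0.021 F [-2.4 -0.5  7.8]
jaw 1325 [-34.9 -25.8  -4.8] [ 4.8 19.6 24.6] 0.0232
rack 30153 [-60.5   2.3  59.5] [26.7 50.9 77.2] 0.0465
```

```bash
python3 -m crank '[[-1,0,0,0,0.02],[-1,0,0,0,0.03],[-1,0,0,0,0.03],[-1,0,0,0,0.03]]' >/dev/null; python3 j.py c5| grep -v yoke
```

```text
knob 1.196 Mz 0.082 F [-2.9 -1.4  7.1]
jaw 1348 [-34.9 -25.6  -4.8] [ 4.9 19.6 24.7] 0.0232
rack 30195 [-60.6   3.   59.5] [26.7 50.8 77.1] 0.0465
```

Jaw and rack have stopped moving: the jaw is at full travel and the rack is against the back fence. I'll release, lift and check.

```bash
python3 -m crank '[[-0.8,0,0,0,0],[-0.5,0,0,0,0],[-0.2,0,0,0,0],[-0.2,0,0,0,0],[-0.2,0,0,-5,0],[-0.2,0,0,-25,0],[-0.2,0,0,-60,0],[-0.2,0,0,-100,0],[-0.2,0,0,-140,0],[-0.2,0,0,-170,0],[-0.2,0,0,-170,0]]'; python3 -c "
from h import *
go(.44,-.1,.42,A0)"
```

```text
time: 19.75
tool_pos: [0.5454, -0.1445, 0.3874]
tool_rot: [3.131, 0.007, 1.78]
contact_force: [0.9, -0.6, -0.2]
opening: 0.0366
grip_force: 0.0
t 19.75 shift [ 65.2 -93.5 -34. ] roll 1.945
```

```bash
python3 -m crank '[[0,20,-30,-34,0.12],[0,40,-60,-34,0.24],[0,65,-93,-34,0.36],[0,65,-93,-34,0.48],[0,65,-93,-34,0.6],[0,65,-93,-34,0.72],[0,65,-93,-34,0.84],[0,65,-93,-34,0.96],[0,65,-93,-34,1.08],[0,65,-93,-34,1.2],[0,65,-93,-34,1.32],[0,65,-93,-34,1.44]]' >/dev/null; python3 -m crank '[[0,0,0,0,0.12],[0,0,0,0,0.24],[0,0,0,0,0.36],[0,0,0,0,0.48],[0,0,0,0,0.5],[0,0,0,0,0.5],[0,0,0,0,0.5]]'; python3 j.py d1; python3 - <<'E'
from h import *
X,Y,z=plate('d1')
M=(z>.063)&(z<.07)&(np.hypot(X+.8,Y+45)<30)
q=np.stack([X[M],Y[M]],1).astype(np.float32); _,e=cv2.PCACompute(q,None);print('knob angle',-np.arctan(e[0][1]/e[0][0]))
p=cv2.imread('pics/d1.png')[:220,140:420];cv2.imwrite('pics/d1c.png',cv2.resize(p,None,fx=2.7,fy=2.7))
grab('top','top1');a=load('top0')['p'].astype(int);b=load('top1')['p'].astype(int)
E
```

```text
time: 21.33
tool_pos: [0.44, -0.0999, 0.414]
tool_rot: [-3.141, 0.0, -0.157]
contact_force: [-0.5, 0.1, -0.4]
opening: 0.046
grip_force: 0.0
knob 3.133 Mz -0.044 F [ 0.8 -0.5 -0.4]
jaw 287 [-35.9 -26.9  -6.2] [ 4.7 18.4 23.9] 0.023
yoke- 950 [-35.2  -3.3  33.2] [-96.2 -74.7 -61.8] 0.0236
rack 6014 [-62.3   1.5  58.5] [26.3 51.  76.2] 0.0464
knob angle 1.1994891
```

View pics/d1c.png

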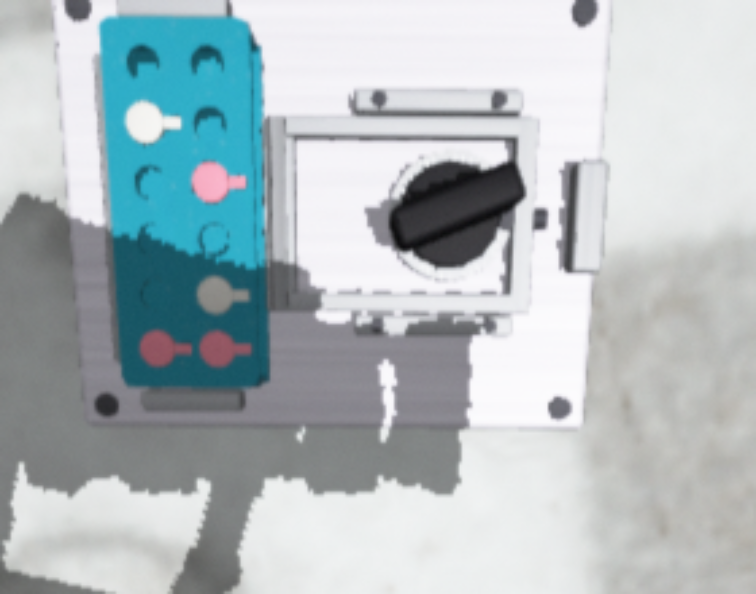

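View pics/top1.png

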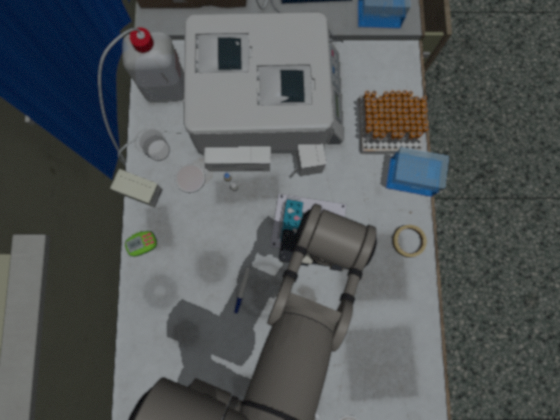

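The close view shows the jaw at about (272,210) hard against the rack's near side, the rack against the back fence, and the bar turned to 1.20 rad. The top view shows the timer, dish, vials and tape where they were. The arm is clear, so I'm handing in.

```bash
python3 -c "
from cell import ticket
print(ticket.hand_in())"
```

```text
the job is handed in; nothing more can be done
None
```

I set the rack flat in the nest and clamped it: the jaw is fully forward with its roller in the notch, the knob is left at about 1.20 rad, nothing else on the bench was moved, and the job was handed in at about 21 s.

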